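# Stand the toppled snack cups back up

### The arm

A 7-joint arm with a two-finger parallel gripper is mounted at the origin on the work surface. World frame = base frame: x ahead of the robot, y to its left, z up, the work surface at z = 0. Lengths are in m, angles in rad, forces in N, time in s.
With the tool pointing down it reaches from about 0.425 to 1.025 m from the base axis. Payload 9.4 kg.
Tool frame: the origin (TCP) lies where the fingers leave the gripper's body, on its centre line; the fingertips stand 73 mm ahead of it and the grasp point (between the pads) lies 54 mm ahead of it; z points along the fingers, y is the line along which they close (so a half turn about z gives the same grasp; the last joint's range is limited). The gripper opens to 85 mm and grips with 20 to 120 N. Pads are 22 mm wide; open, the fingers measure 114 mm over their backs; the gripper's body (76 mm by 85 mm) begins 54 mm behind the grasp point. The pads swing forward as they close: fully open they stand 13 mm farther back than shut.
Start: joints at [-1.178, 0.599, -0.003, 1.599, 0.002, 0.943, -0.08], TCP at [0.328, 0.646, 0.304] pointing down, gripper open.
Joint ranges: [-2.57, 2.57], [-0.35, 1.97], [-1.29, 1.29], [0.11, 2.56], [-1.05, 4.19], [0.11, 1.86], [-2.63, 2.63]. Speed limits (rad/s): [2.22, 2.22, 3.01, 3.01, 3.14, 3.14, 3.14].

### API

Orientations are given as a unit quaternion [w, x, y, z].
In Python, from cell import bot gives the robot as it stands.
- The arm moves only by the tool servo_tool, never from a script. Its argument "motion" is a list of rows, each an object of numbers: "x", "y", "z": the shift along the world's x, y, z in m; "twist": the turn about the world's z in degrees; "fingers": the finger opening in m, from 0 to 0.0854. A call has exactly 10 rows; each row shifts and turns the commanded pose from where the row before left it; what a row does not reach is not made up. A row lasts 1/10 s, in which the tool goes at most 50 mm and 8.59 degrees, less where a joint would pass 70% of its speed; a pose out of reach is approached as far as the arm can. A call with a gripper value outside its range is refused whole. The fingers move at their own pace and stop on an object; "squeeze" is the grip in N (left out, the last holds). Time passes only in rows, so rows that do not move let the fingers close, or fill a call up. It gives the time, the measured TCP pose, the force, the opening and the grip force at its end, in the units of the state.
- bot.read_state(): the state, without advancing time (a new reading comes with each control period).
- bot.camera(name): name is "scene" or "top" or "wrist"; returns a dict with "pixels" (400x640x3 uint8, blue, green, red), "vfov" (degrees; the focal length in pixels is half the picture's height over the tangent of half this angle, whatever the lens; pixels are square), "cx", "cy" (the principal point, pixels), "k1" (the pictures are not rectified: a ray, as slopes to the right and down, at radius r is drawn at 1 + k1 r^2 times it, then the intrinsics apply), "xyz" and "attitude" of the camera in the world; the wrist camera has in their place "mount" (4x4, takes a point from camera to tool coordinates, whose origin is the TCP and whose axes are the flange's). Camera axes: x right, y up, looking along -z (the intrinsics and any distortion apply to the point x, -y, -z); pixel columns grow to the right and rows downward; lengths in m; the calibration is good to about 2 mm. A picture is of the moment at which its call begins: read the wrist's pose just before it. There is no depth.
- bot.hand_in(): hands the job in; it is judged then, once.
The state is a dict: "clock": time; "q": joint angles; "qvel": joint speeds; "joint_torque": joint torques, N m; "tool_pos": TCP position; "tcp_rot": TCP orientation; "contact_force": force on the tool from outside, world axes, zero at the start; "torque": the same for the moment, N m; "finger_gap": finger opening in m; "gripper_force": force on a finger pad.
Only numpy, scipy, OpenCV 4.12 (cv2) and the standard library are available. Lean on these libraries where they do the work, as an engineer would, in place of code of your own. Each camera call takes 0.05 s, during which the arm holds its last target. There are 200 camera calls.

### The job

The two green silicone snack cups have been knocked onto their sides on the benchtop. Without gripping or picking them up, stand each one back on its base, close to where it lies, by pushing gently with a fingertip on the upper edge of its rim until it tips up. Leave both cups standing upright and still, with everything else on the bench undisturbed.

Things in the scene. Friction and masses are not known exactly. Their poses are not given: they have to be found in the camera images.
- cup_large: Larger green silicone snack cup, round, flared, fluted, 45 g: outside diameter 56 mm at the base, 75 mm at the rim, 52 mm high, walls 3 mm. Origin: outside centre of its base; z runs along its axis out of the mouth (up when it stands). It starts on its side, mouth any way round and 10 degrees upward: origin 28 mm above the bench, upper rim edge 74 mm up and 45 mm from the origin towards the mouth.
- cup_large_rim (a point): Centre of the larger cup's mouth, 52 mm from the origin along z. Pushed level at the upper rim edge towards the base (well under 1 N), the cup pivots on its base's lower edge, the upper rim edge rising to 84 mm; past 30 degrees it drops onto its base by itself, the near rim edge passing 53 mm high, so a fingertip about 62 mm above the bench suits. It rolls if pushed off centre.
- cup_small: Smaller green silicone snack cup, same shape, 32 g: outside diameter 48 mm at the base, 63 mm at the rim, 44 mm high, walls 3 mm. Origin: outside centre of its base; z runs along its axis out of the mouth. It starts on its side, mouth any way round and 9 degrees upward: origin 24 mm above the bench, upper rim edge 62 mm up and 38 mm from the origin towards the mouth.
- cup_small_rim (a point): Centre of the smaller cup's mouth, 44 mm from the origin along z. The cup tips up in the same way as the larger one: its upper rim edge rises to 71 mm and the near rim edge passes 45 mm high, so a fingertip about 52 mm above the bench suits.
- bento_box: Bystander: closed blue plastic bento box with a clip-on lid and white clips, 155 x 215 x 64 mm high (long side along its y axis). Origin: centre of its underside.
- drink_bottle: Bystander: stainless steel drink bottle standing upright, 72 mm in diameter, 262 mm high with its black cap and carry loop. Origin: centre of its underside; z is its axis, upward.
- bamboo_fork: Bystander: bamboo fork lying flat, 175 mm long along its x axis, 22 mm wide, 5 mm thick. Origin: middle of its underside.
- dip_pot: Bystander: small round steel dip pot with a white lid, 58 mm in diameter, 38 mm high. Origin: centre of its underside.
- spoon_rest: Bystander: white ceramic spoon rest, a round dish 112 mm wide and 18 mm high with a flat handle reaching 130 mm from the dish's centre along its -x axis. Origin: underside of the dish's centre.
- ice_pack: Bystander: flat white lunch-box ice pack, 85 x 125 x 18 mm (long side along its y axis). Origin: centre of its underside.
- mug: Bystander: white ceramic mug, 82 mm in diameter, 92 mm high, handle along its +y axis. Origin: centre of its underside.
Not all that is in view belongs to the job. Leave any blue or red look-alike of the cup_small alone.

How it is judged:
At the end, for the whole second after the job is handed in: Both cups stand on the bench on their bases, upright within about 7 degrees, at rest, each with its base centre within 120 mm of where it started; every bystander is within 20 mm of where it was (angle between each of cup_large, cup_small's own z axis and vertical below 0.12 rad and height (world z) of each of cup_large, cup_small below 0.006 m and distance of each of cup_large, cup_small from where it was at the start of the episode below 0.12 m and linear speed of each of cup_large, cup_small below 0.02 m/s and angular speed of each of cup_large, cup_small below 0.15 rad/s and distance of each of bento_box, drink_bottle, bamboo_fork, dip_pot, spoon_rest, ice_pack, mug from where it was at the start of the episode below 0.02 m); the robot touches nothing.
It fails at once if the larger cup is picked up off the bench (height (world z) of cup_large above 0.06 m or height (world z) of cup_large_rim above 0.082 m).
It fails at once if the larger cup is gripped, squashed or struck (over 12 N from the robot) (contact force between cup_large and the fingers above 12 N or contact force between cup_large and the arm above 12 N).
It fails at once if the smaller cup is picked up off the bench (height (world z) of cup_small above 0.052 m or height (world z) of cup_small_rim above 0.07 m).
It fails at once if the smaller cup is gripped, squashed or struck (over 12 N from the robot) (contact force between cup_small and the fingers above 12 N or contact force between cup_small and the arm above 12 N).
It fails at once if another thing on the bench is shifted by more than 20 mm or the bottle is knocked over (distance of any of bento_box, drink_bottle, bamboo_fork, dip_pot, spoon_rest, ice_pack, mug from where it was at the start of the episode above 0.02 m or angle between drink_bottle's own z axis and vertical above 0.3 rad).
It also fails if it takes over 42 s, if anything falls off the work surface, if the arm or the gripper's body presses on something with over 40 N, if the wrist force passes 120 N, or if a joint passes its speed limit or range.

## Working session

There is one attempt and no reset: what is moved stays moved. The work goes in short steps, Python scripts to look and compute and a tool call to move; the robot and the scene stay as the last step left them, time stands still between calls to the robot, and variables do not carry over. Pictures are saved under pics/ and viewed, at most 10 in all, crops included, and the job is handed in when it is done.

Besides the shell and the picture viewer there is one more tool, called as name([rows], argument=value, ...), one row to a line, values as JSON. servo_tool: Moves the arm, as the interface text tells. Its arguments: {"type":"object","properties":{"motion":{"type":"array"},"squeeze":{"type":"number"}},"required":["motion"]}

```bash
mkdir -p pics; ls
cat > h.py <<'E'
import numpy as np, cv2
from cell import bot
from scipy.spatial.transform import Rotation as R
def cast(c,u,v,z):
    f=200/np.tan(np.radians(c["vfov"])/2)
    a=np.array([(u-c["cx"])/f,(v-c["cy"])/f]); p=a.copy()
    for _ in range(20): p=a/(1+c["k1"]*(p@p))
    q=np.array(c["attitude"],float)
    M=q if q.shape==(3,3) else R.from_quat(q[[1,2,3,0]]).as_matrix()
    d=M@[p[0],-p[1],-1]; o=np.array(c["xyz"])
    return o+d*(z-o[2])/d[2]
E
python3 - <<'E'
from h import *
import pickle
for n in("top","scene"):
    c=bot.camera(n); cv2.imwrite(f"pics/{n}0.png",c["pixels"]); pickle.dump(c,open(n+".pkl","wb"))
    print({k:v for k,v in c.items() if k!="pixels"})
    hsv=cv2.cvtColor(c["pixels"],cv2.COLOR_BGR2HSV); m=cv2.inRange(hsv,(35,70,40),(90,255,255))
    k,l,s,ce=cv2.connectedComponentsWithStats(m)
    for i in range(1,k):
        if s[i,4]>60: print(s[i],ce[i],cast(c,*ce[i],.03))
print(bot.read_state())
E
```

```text
pics
{'vfov': 47.51873439430104, 'cx': 320.6255037963119, 'cy': 202.59501461113996, 'k1': -0.001922435566904953, 'xyz': array([ 0.3239887 , -0.01968849,  1.55171441]), 'attitude': array([ 0.70678141,  0.05859086, -0.04858019, -0.70332575])}
[204  85  21  21 335] [214.02089552  95.04776119] [0.93904703 0.38109578 0.03      ]
[280 196  19  22 355] [289.35492958 207.07323944] [0.54084666 0.10843846 0.03      ]
[375 197  19  16 222] [383.02252252 204.82882883] [ 0.54977002 -0.20833471  0.03      ]
{'vfov': 47.139933580639216, 'cx': 315.5529379855053, 'cy': 195.5175356751852, 'k1': 0.008878266816563004, 'xyz': array([1.32277362, 0.6476358 , 1.01324032]), 'attitude': array([0.38669217, 0.16198905, 0.35979867, 0.83353082])}
[262 165  20  19 297] [271.46801347 173.24579125] [ 0.55195325 -0.20994248  0.03      ]
[337 201  27  27 471] [350.33970276 214.80042463] [0.53684104 0.10367489 0.03      ]
[325 347  30  35 681] [337.67254038 363.08370044] [0.92402906 0.36260908 0.03      ]
{'clock': 0.1, 'q': array([-1.17770487,  0.6000728 , -0.0025238 ,  1.60006165,  0.00180569,
        0.94292057, -0.0798086 ]), 'qvel': array([-0.00093092, -0.00240519,  0.00031558, -0.00248375, -0.0001341 ,
       -0.0011535 , -0.00087525]), 'joint_torque': array([ 4.46891339e-03, -7.77984381e+01,  1.56995963e+00, -2.58622634e+01,
        1.27319328e-02,  5.58556450e-03, -1.99960164e-05]), 'tool_pos': array([0.32807319, 0.64615369, 0.30307933]), 'tcp_rot': array([-9.56852766e-05,  2.32723476e-01,  9.72542673e-01, -7.23978386e-04]), 'contact_force': array([ 0.84219769, -0.30481267,  0.37944746]), 'torque': array([0.03515545, 0.01584795, 0.03954565]), 'gripper_force': 0.0, 'finger_gap': 0.08529572102712636}
```

View pics/top0.png

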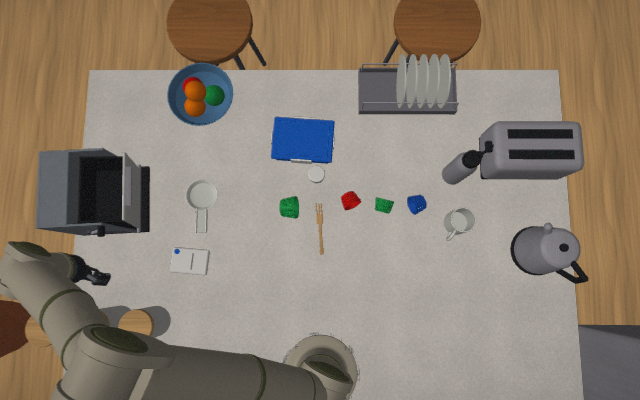

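View pics/scene0.png

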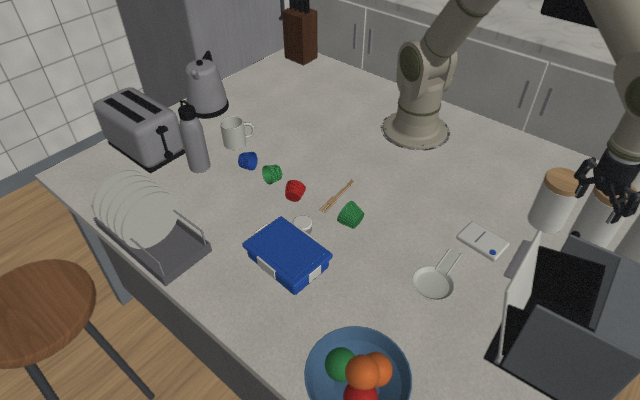

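The top view shows the green large cup at (289,207) and the green small cup at (383,205). Three things could be mistaken for them: the red cup (350,200), the blue cup (417,204) and the green fruit in the bowl (214,95). I'm taking the two green cups on the bench and checking them in one enlarged crop.

Run:
```python
from h import *
import pickle
t=pickle.load(open("top.pkl","rb"));s=pickle.load(open("scene.pkl","rb"))
r=lambda i,x,y:cv2.resize(i[y-20:y+20,x-25:x+25],(400,300),interpolation=cv2.INTER_CUBIC)
a,b=t["pixels"],s["pixels"]
cv2.imwrite("pics/crop.png",np.vstack([np.hstack([r(a,289,207),r(a,383,205)]),np.hstack([r(b,350,215),r(b,271,173)])]))
```

```text
(no output)
```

View pics/crop.png

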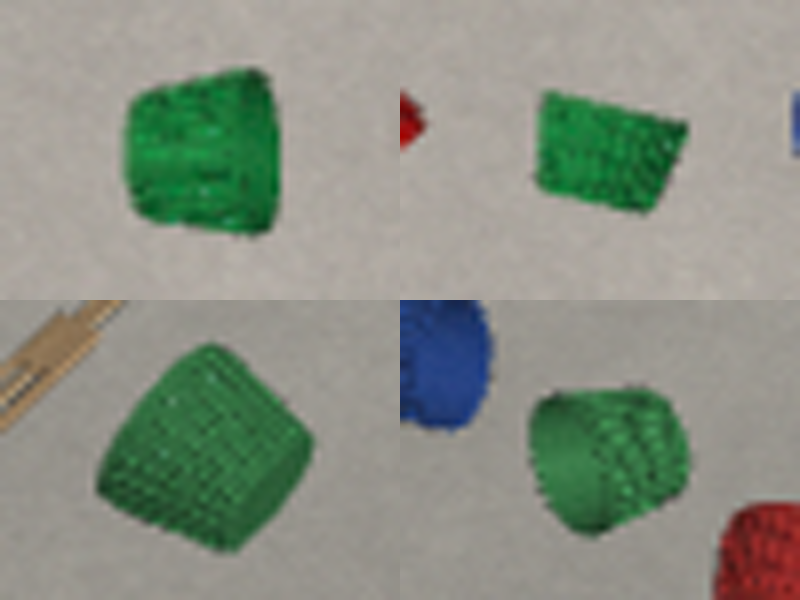

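The crop confirms the choice. The large cup's mouth faces right in the top image (about -y) and its base faces left. The small cup's mouth faces up in the image (about +x), because its long edge is on top and the scene view shows the open mouth.

Run:
```python
from h import *
import pickle
t=pickle.load(open("top.pkl","rb"))
def P(cx,cy,X,Y,z): return cast(t,cx-25+X/8-.5,cy-20+Y/7.5-.5,z)
for n,cx,cy,rim,base,zr,zb in(("L",289,207,[(264,70),(270,232)],[(135,98),(138,217)],.037,.03),("S",383,205,[(140,92),(288,122)],[(140,188),(245,212)],.031,.026)):
    r=[P(cx,cy,*p,zr) for p in rim]; b=[P(cx,cy,*p,zb) for p in base]
    rm,bm=np.mean(r,0),np.mean(b,0); d=rm-bm; e=r[1]-r[0]; g=b[1]-b[0]
    print(n,"rim",rm.round(3),"base",bm.round(3),"heading",np.degrees(np.arctan2(d[1],d[0])).round(1),"perp headings",np.degrees(np.arctan2(e[1],e[0])).round(1),np.degrees(np.arctan2(g[1],g[0])).round(1),"widths",np.linalg.norm(e).round(3),np.linalg.norm(g).round(3))
w=bot.camera("wrist"); print(w["mount"],w["vfov"])
for n,u,v,z in(("red",350,200,.03),("blue",417,204,.03),("pot",316,174,.038),("forktop",320,204,0),("boxnear",303,162,.06)): print(n,cast(t,u,v,z).round(3))
```

```text
L rim [0.542 0.083 0.037] base [0.539 0.138 0.03 ] heading -87.7 perp headings -177.2 -177.6 widths 0.074 0.054
S rim [ 0.57  -0.213  0.031] base [ 0.529 -0.204  0.026] heading -12.3 perp headings -102.2 -103.7 widths 0.064 0.045
[[-5.75494757e-04  9.56066377e-01  2.93149710e-01  7.44452928e-02]
 [ 9.99999830e-01  5.76428149e-04  8.32035198e-05 -4.60724021e-04]
 [-8.94316568e-05  2.93149708e-01 -9.56066546e-01 -6.95679385e-02]
 [ 0.00000000e+00  0.00000000e+00  0.00000000e+00  1.00000000e+00]] 61.537316874834595
red [ 0.566 -0.097  0.03 ]
blue [ 0.553 -0.323  0.03 ]
pot [0.654 0.019 0.038]
forktop [0.556 0.005 0.   ]
boxnear [0.69  0.062 0.06 ]
```

servo_tool([
  {"x": 0.015, "y": -0.043, "z": 0, "twist": 2.9, "fingers": 0},
  {"x": 0.015, "y": -0.043, "z": 0, "twist": 2.9, "fingers": 0},
  {"x": 0.015, "y": -0.043, "z": 0, "twist": 2.9, "fingers": 0},
  {"x": 0.015, "y": -0.043, "z": 0, "twist": 2.9, "fingers": 0},
  {"x": 0.015, "y": -0.043, "z": 0, "twist": 2.9, "fingers": 0},
  {"x": 0.015, "y": -0.043, "z": 0, "twist": 2.9, "fingers": 0},
  {"x": 0.015, "y": -0.043, "z": 0, "twist": 2.9, "fingers": 0},
  {"x": 0.015, "y": -0.043, "z": 0, "twist": 2.9, "fingers": 0},
  {"x": 0.015, "y": -0.043, "z": 0, "twist": 2.9, "fingers": 0},
  {"x": 0.015, "y": -0.043, "z": 0, "twist": 2.9, "fingers": 0},
])

```text
clock: 1.15
tool_pos: [0.4785, 0.2146, 0.3039]
tcp_rot: [0.0, -0.019, 1.0, -0.0]
contact_force: [0.8, 1.4, -0.1]
finger_gap: -0.0003
gripper_force: 0.0
```

servo_tool([
  {"x": 0.013, "y": -0.04, "z": -0.01},
  {"x": 0.013, "y": -0.04, "z": -0.01},
  {"x": 0.013, "y": -0.04, "z": -0.01},
  {"x": 0.013, "y": -0.04, "z": -0.01},
  {"x": 0.014, "y": -0.04, "z": -0.01},
  {"z": -0.03},
  {"z": -0.03},
  {"z": -0.024},
  {},
  {},
])

```text
validation failed for argument at $.mo...
```

Run:
```python
from h import *
import pickle
s=bot.read_state(); print(s["tool_pos"],s["tcp_rot"])
c=bot.camera("wrist"); M=R.from_quat(np.array(s["tcp_rot"])[[1,2,3,0]]).as_matrix()
m=np.array(c["mount"]); c["xyz"]=M@m[:3,3]+s["tool_pos"]; c["attitude"]=M@m[:3,:3]
pickle.dump(c,open("w1.pkl","wb"))
d=c["pixels"].copy()
# shut tip 73 / 86 ahead of TCP
f=200/np.tan(np.radians(c["vfov"])/2)
for L,col in((.073,(0,0,255)),(.086,(255,0,255))):
    p=np.linalg.inv(m)@[0,0,L,1]; u=c["cx"]+f*p[0]/-p[2]; v=c["cy"]-f*p[1]/-p[2]; print(L,u,v)
    cv2.circle(d,(int(u),int(v)),4,col,1)
sc=bot.camera("scene"); 
cv2.imwrite("pics/w1.png",np.vstack([d[:, :],])) 
cv2.imwrite("pics/s1.png",cv2.resize(sc["pixels"][120:260,260:440],(720,560),interpolation=cv2.INTER_CUBIC))
```

```text
[0.478491   0.21461069 0.30386572] [ 2.42172610e-05 -1.92550917e-02  9.99814603e-01 -3.11688687e-05]
0.073 316.5680870994803 260.6220463228581
0.086 316.4667809590343 248.5353521570587
```

View pics/w1.png

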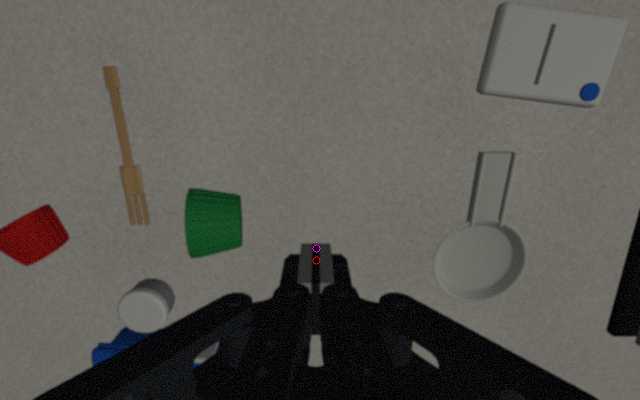

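View pics/s1.png

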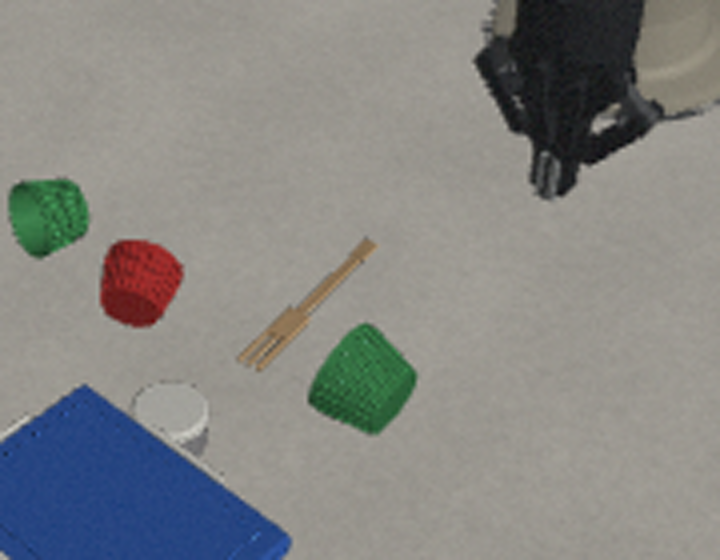

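The move was refused, so the arm is still over (0.478, 0.215). The wrist view shows the large cup at (213,222) with its mouth to the left. The shut tip is at row 243, which agrees with the 73 mm figure. I'll check the cup from this view and resend the move with every field filled in.

Run:
```python
from h import *
import pickle
c=pickle.load(open("w1.pkl","rb"))
r=[cast(c,188,190,.037),cast(c,190,256,.037)];b=[cast(c,241,195,.03),cast(c,242,247,.03)]
rm,bm=np.mean(r,0),np.mean(b,0);d=rm-bm
print(rm,bm,np.degrees(np.arctan2(d[1],d[0])),np.linalg.norm(r[1]-r[0]),np.linalg.norm(b[1]-b[0]))
```

```text
[0.5415971  0.08092755 0.037     ] [0.53950139 0.13567903 0.03      ] -87.80797410844617 0.07604624619197439 0.06080193254262862
```

servo_tool([
  {"x": 0.013, "y": -0.04, "z": -0.01, "twist": 0, "fingers": 0},
  {"x": 0.013, "y": -0.04, "z": -0.01, "twist": 0, "fingers": 0},
  {"x": 0.013, "y": -0.04, "z": -0.01, "twist": 0, "fingers": 0},
  {"x": 0.013, "y": -0.04, "z": -0.01, "twist": 0, "fingers": 0},
  {"x": 0.014, "y": -0.04, "z": -0.01, "twist": 0, "fingers": 0},
  {"x": 0, "y": 0, "z": -0.03, "twist": 0, "fingers": 0},
  {"x": 0, "y": 0, "z": -0.03, "twist": 0, "fingers": 0},
  {"x": 0, "y": 0, "z": -0.024, "twist": 0, "fingers": 0},
  {"x": 0, "y": 0, "z": 0, "twist": 0, "fingers": 0},
  {"x": 0, "y": 0, "z": 0, "twist": 0, "fingers": 0},
])

```text
clock: 2.25
tool_pos: [0.5442, 0.0168, 0.1699]
tcp_rot: [-0.0, -0.018, 1.0, -0.0]
contact_force: [-0.3, -0.3, -0.3]
finger_gap: -0.0
gripper_force: 0.0
```

servo_tool([
  {"x": 0, "y": 0, "z": -0.018, "twist": 0, "fingers": 0},
  {"x": 0, "y": 0, "z": -0.017, "twist": 0, "fingers": 0},
  {"x": 0, "y": 0.018, "z": 0, "twist": 0, "fingers": 0},
  {"x": -0.001, "y": 0.016, "z": 0, "twist": 0, "fingers": 0},
  {"x": -0.001, "y": 0.01, "z": 0, "twist": 0, "fingers": 0},
  {"x": 0, "y": 0.006, "z": 0, "twist": 0, "fingers": 0},
  {"x": 0, "y": 0.005, "z": 0, "twist": 0, "fingers": 0},
  {"x": -0.001, "y": 0.005, "z": 0, "twist": 0, "fingers": 0},
  {"x": 0, "y": 0.005, "z": 0, "twist": 0, "fingers": 0},
  {"x": 0, "y": 0.005, "z": 0, "twist": 0, "fingers": 0},
])

```text
clock: 3.25
tool_pos: [0.5412, 0.0865, 0.1349]
tcp_rot: [0.0, -0.018, 1.0, -0.0]
contact_force: [-0.9, 0.3, 0.5]
finger_gap: -0.0
gripper_force: 0.0
```

Run:
```python
from h import *
print(bot.read_state()["tool_pos"],bot.read_state()["contact_force"])
a=bot.camera("scene")["pixels"][165:265,300:400]; b=bot.camera("wrist")["pixels"]
cv2.imwrite("pics/p2.png",np.hstack([cv2.resize(a,(300,300),interpolation=cv2.INTER_CUBIC),cv2.resize(b,(480,300))]))
```

```text
[0.54123092 0.08646288 0.134929  ] [-0.93946386  0.26649452  0.50614255]
```

View pics/p2.png

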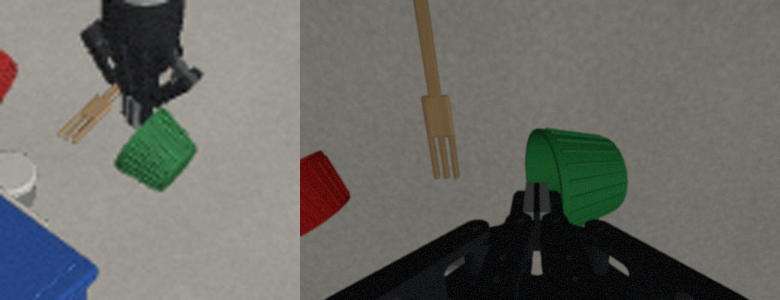

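The tip is at the upper rim and the cup looks barely tipped so far, so I'll keep pushing.

servo_tool([
  {"x": 0, "y": 0.005, "z": 0, "twist": 0, "fingers": 0},
  {"x": 0, "y": 0.005, "z": 0, "twist": 0, "fingers": 0},
  {"x": 0, "y": 0.005, "z": 0, "twist": 0, "fingers": 0},
  {"x": 0, "y": 0.004, "z": 0, "twist": 0, "fingers": 0},
  {"x": 0, "y": 0, "z": 0, "twist": 0, "fingers": 0},
  {"x": 0, "y": 0, "z": 0, "twist": 0, "fingers": 0},
  {"x": 0, "y": 0, "z": 0, "twist": 0, "fingers": 0},
  {"x": 0, "y": 0, "z": 0, "twist": 0, "fingers": 0},
  {"x": 0, "y": 0, "z": 0, "twist": 0, "fingers": 0},
  {"x": 0, "y": 0, "z": 0, "twist": 0, "fingers": 0},
])

```text
clock: 4.35
tool_pos: [0.5412, 0.1053, 0.1349]
tcp_rot: [0.0, -0.018, 1.0, -0.0]
contact_force: [0.3, -0.2, -0.1]
finger_gap: -0.0003
gripper_force: 0.0
```

Run:
```python
from h import *
print(bot.read_state()["tool_pos"],bot.read_state()["contact_force"])
a=bot.camera("scene")["pixels"][165:265,300:400]; b=bot.camera("wrist")["pixels"]
cv2.imwrite("pics/p3.png",np.hstack([cv2.resize(a,(300,300),interpolation=cv2.INTER_CUBIC),cv2.resize(b,(480,300))]))
```

```text
[0.54123639 0.10532409 0.13487938] [ 0.33701147 -0.20793247 -0.07791971]
```

View pics/p3.png

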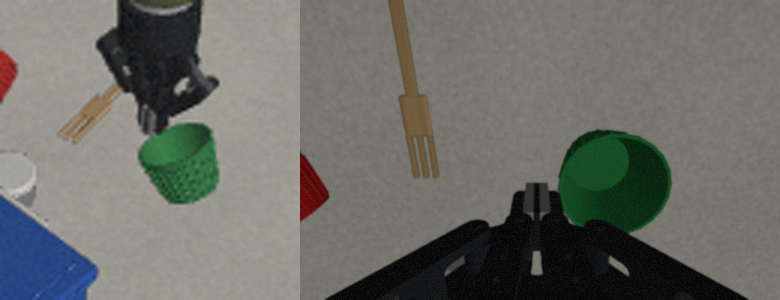

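The large cup stands upright, with its round open mouth showing at (615,180) in the wrist view. I'm backing off and moving to the mouth side of the small cup.

servo_tool([
  {"x": 0, "y": -0.02, "z": 0, "twist": 0, "fingers": 0},
  {"x": 0, "y": -0.03, "z": 0, "twist": 0, "fingers": 0},
  {"x": 0, "y": -0.012, "z": 0.025, "twist": 0, "fingers": 0},
  {"x": 0, "y": -0.012, "z": 0.025, "twist": 0, "fingers": 0},
  {"x": 0.0155, "y": -0.043, "z": 0, "twist": -2.4, "fingers": 0},
  {"x": 0.0155, "y": -0.043, "z": 0, "twist": -2.4, "fingers": 0},
  {"x": 0.0155, "y": -0.043, "z": 0, "twist": -2.4, "fingers": 0},
  {"x": 0.0155, "y": -0.043, "z": 0, "twist": -2.4, "fingers": 0},
  {"x": 0.0155, "y": -0.043, "z": 0, "twist": -2.4, "fingers": 0},
  {"x": 0.0155, "y": -0.043, "z": 0, "twist": -2.4, "fingers": 0},
])

```text
clock: 5.45
tool_pos: [0.6345, -0.2285, 0.1849]
tcp_rot: [0.0, 0.108, 0.994, 0.0]
contact_force: [1.2, 0.6, 1.8]
finger_gap: -0.0
gripper_force: 0.0
```

Run:
```python
from h import *
import pickle
s=bot.read_state(); print(s["tool_pos"],s["tcp_rot"])
c=bot.camera("wrist"); M=R.from_quat(np.array(s["tcp_rot"])[[1,2,3,0]]).as_matrix()
m=np.array(c["mount"]); c["xyz"]=M@m[:3,3]+s["tool_pos"]; c["attitude"]=M@m[:3,:3]
pickle.dump(c,open("w2.pkl","wb")); cv2.imwrite("pics/w2.png",c["pixels"])
```

```text
[ 0.63447928 -0.22851288  0.18491435] [1.61858953e-05 1.08228052e-01 9.94126091e-01 6.79272360e-05]
```

View pics/w2.png

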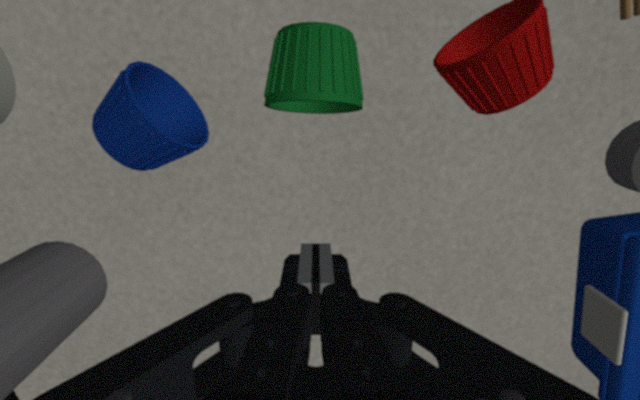

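In the wrist view the small cup is centred at u≈314 with its mouth towards the tip at u=316, so it's well aligned. Bringing the tip down and pushing.

servo_tool([
  {"x": 0, "y": 0, "z": -0.03, "twist": 0, "fingers": 0},
  {"x": 0, "y": 0, "z": -0.03, "twist": 0, "fingers": 0},
  {"x": -0.016, "y": 0.003, "z": 0, "twist": 0, "fingers": 0},
  {"x": -0.016, "y": 0.003, "z": 0, "twist": 0, "fingers": 0},
  {"x": -0.01, "y": 0.002, "z": 0, "twist": 0, "fingers": 0},
  {"x": -0.005, "y": 0.001, "z": 0, "twist": 0, "fingers": 0},
  {"x": -0.005, "y": 0.001, "z": 0, "twist": 0, "fingers": 0},
  {"x": -0.005, "y": 0.001, "z": 0, "twist": 0, "fingers": 0},
  {"x": -0.005, "y": 0.001, "z": 0, "twist": 0, "fingers": 0},
  {"x": -0.005, "y": 0.001, "z": 0, "twist": 0, "fingers": 0},
])

```text
clock: 6.5
tool_pos: [0.5671, -0.2135, 0.125]
tcp_rot: [0.0, 0.107, 0.994, -0.0]
contact_force: [0.7, 0.1, 0.0]
finger_gap: -0.0003
gripper_force: 0.0
```

servo_tool([
  {"x": -0.005, "y": 0.001, "z": 0, "twist": 0, "fingers": 0},
  {"x": -0.005, "y": 0.001, "z": 0, "twist": 0, "fingers": 0},
  {"x": -0.005, "y": 0.001, "z": 0, "twist": 0, "fingers": 0},
  {"x": -0.004, "y": 0.001, "z": 0, "twist": 0, "fingers": 0},
  {"x": 0, "y": 0, "z": 0, "twist": 0, "fingers": 0},
  {"x": 0, "y": 0, "z": 0, "twist": 0, "fingers": 0},
  {"x": 0, "y": 0, "z": 0, "twist": 0, "fingers": 0},
  {"x": 0, "y": 0, "z": 0, "twist": 0, "fingers": 0},
  {"x": 0, "y": 0, "z": 0, "twist": 0, "fingers": 0},
  {"x": 0, "y": 0, "z": 0, "twist": 0, "fingers": 0},
])

```text
clock: 7.5
tool_pos: [0.5483, -0.2096, 0.1248]
tcp_rot: [0.0, 0.107, 0.994, 0.0]
contact_force: [-0.4, 0.7, 0.7]
finger_gap: -0.0002
gripper_force: 0.0
```

Run:
```python
from h import *
print(bot.read_state()["tool_pos"],bot.read_state()["contact_force"])
a=bot.camera("scene")["pixels"][125:225,220:320]; b=bot.camera("wrist")["pixels"]
cv2.imwrite("pics/p4.png",np.hstack([cv2.resize(a,(300,300),interpolation=cv2.INTER_CUBIC),cv2.resize(b,(480,300))]))
```

```text
[ 0.54827555 -0.20955755  0.1248315 ] [-0.42753126  0.69495014  0.7452548 ]
```

View pics/p4.png

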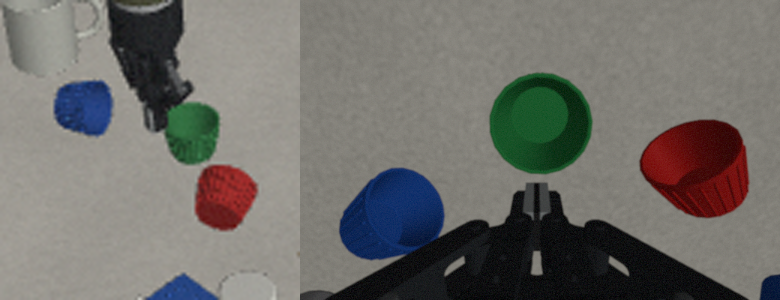

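The small cup stands too, with concentric circles at (540,122) in the wrist view. I'll retreat, then look once more before handing in.

servo_tool([
  {"x": 0.02, "y": -0.004, "z": 0, "twist": 0, "fingers": 0},
  {"x": 0.03, "y": -0.006, "z": 0, "twist": 0, "fingers": 0},
  {"x": 0.01, "y": -0.002, "z": 0.03, "twist": 0, "fingers": 0},
  {"x": 0, "y": 0, "z": 0.04, "twist": 0, "fingers": 0},
  {"x": 0, "y": 0, "z": 0.04, "twist": 0, "fingers": 0},
  {"x": 0, "y": 0, "z": 0.04, "twist": 0, "fingers": 0},
  {"x": 0, "y": 0, "z": 0, "twist": 0, "fingers": 0},
  {"x": 0, "y": 0, "z": 0, "twist": 0, "fingers": 0},
  {"x": 0, "y": 0, "z": 0, "twist": 0, "fingers": 0},
  {"x": 0, "y": 0, "z": 0, "twist": 0, "fingers": 0},
])

```text
clock: 8.6
tool_pos: [0.6076, -0.2214, 0.2734]
tcp_rot: [-0.001, 0.107, 0.994, 0.0]
contact_force: [1.2, -0.5, -0.1]
finger_gap: 0.0002
gripper_force: 0.0
```

Run:
```python
from h import *
cv2.imwrite("pics/end.png",cv2.resize(bot.camera("scene")["pixels"][100:320,200:520],(800,550)))
```

```text
(no output)
```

View pics/end.png

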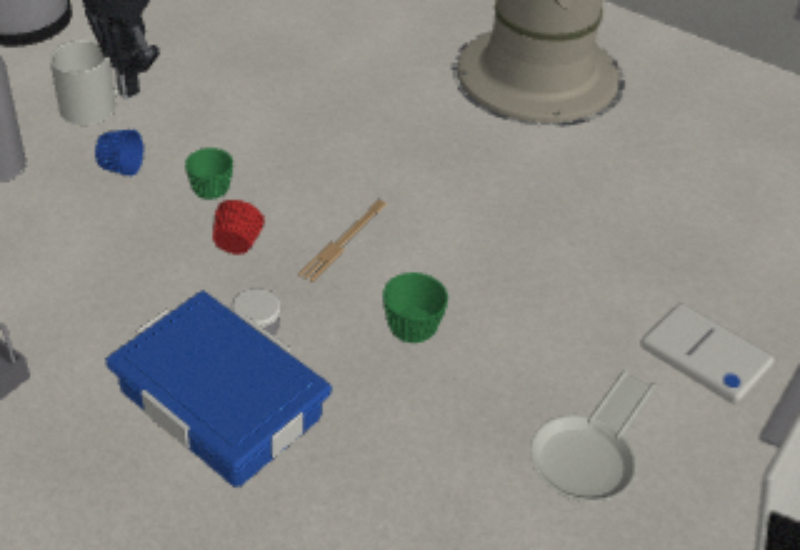

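Both green cups are upright, at (415,307) and (209,173), and everything else is where it was.

```bash
python3 -c "
from cell import bot; print(bot.hand_in())"
```

```text
the job is handed in; nothing more can be done
None
```

Both green cups are standing on their bases close to where they lay, nothing else on the bench looked moved in the last picture, and I handed the job in at about 8.6 s (the hand-in returned no verdict).

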